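# Stack two spacer collars on a locating post in order

## Task

Load the locating post of the small steel fixture: thread the brass-coloured collar onto it first, down onto the flange, then the red collar on top of it, each lowered fully home and not dropped. Leave the white collar where it lies, and let go of everything at the end.

Things in the scene. Friction and masses are not known exactly. Their poses are not given: they have to be found in the camera images.
- bronze_collar: Brass-coloured (bronze) spacer collar, a plain ring 50 mm outside diameter, 34 mm bore, 26 mm high, 0.2 kg. Origin: centre of its underside on the ring's axis; z up along the axis. It lies flat on the bench; the bore runs straight up through it and its rim stands at least 25 mm clear of its neighbours.
- red_collar: Red plastic collar, a plain ring 50 mm outside diameter, 34 mm bore, 20 mm high, 0.08 kg. Origin: centre of its underside on the ring's axis; z up along the axis. It lies flat on the bench; the bore runs straight up through it and its rim stands at least 25 mm clear of its neighbours.
- white_collar: White plastic collar, same size as the red one (50 mm outside, 34 mm bore, 20 mm high), not wanted on the post. Origin: centre of its underside; z up. A grey drawer cabinet about 0.2 m high stands left of and behind the collars (cross it with the fingertips at 0.3 m) and a tall white frame right of them; the bench between is open.
- fixture: Fixture fixed to the bench: a dark steel disc flange 64 mm diameter and 10 mm thick with a bright upright locating post of 12 mm diameter at its centre; the post ends in a blunt cone, 54 mm above the flange top, 64 mm above the bench. Origin: centre of the flange's underside, at bench level, on the post's axis; z up. The flange top is at z = 10 mm; the seated brass collar's top is at z = 36 mm.
Mind the look-alikes: they are no part of the job. Leave any pink look-alike of the bronze_collar alone.

How it is judged:
By the outcome, as a careful person would: the job done as asked, in the order asked, and still so for the second after the job is handed in, with the robot touching nothing.
It also fails if it takes over 54 s, if anything falls off the work surface, if the arm or the gripper's body presses on something with over 40 N, if the wrist force passes 120 N, or if a joint passes its speed limit or range.

## Robot

A 6-joint arm with a two-finger parallel gripper is mounted at the origin on the work surface; the furniture and walls round the work are solid. World frame = base frame: x ahead of the robot, y to its left, z up, the work surface at z = 0. Lengths are in m, angles in degrees, forces in N, time in s.
With the tool pointing down it reaches from about 0.35 to 0.875 m from the base axis. Payload 4.2 kg.
Tool frame: the origin (TCP) lies at the very end of the fingers, on their centre line; the grasp point (between the pads) lies 19 mm behind it; z points along the fingers, y is the line along which they close (so a half turn about z gives the same grasp; the last joint's range is limited). The gripper opens to 87 mm and grips with 3 to 60 N. Pads are 19 mm wide; open, the fingers measure 117 mm over their backs; the gripper's body (75 mm by 190 mm) begins 51 mm behind the grasp point.
Start: joints at [85.29, 22.042, 0.453, 0, -68.411, -14.817], TCP at [0.209, 0.589, 0.223] pointing down, gripper open.
Joint ranges: [-179.83, 179.83], [-69.29, 118.12], [-61.27, 80.66], [-181.25, 117.63], [-171.15, -9.14], [-177.46, 177.46]. Speed limits (degrees/s): [159.86, 159.86, 180, 180, 180, 180].

## Interface

Orientations are given as a 3x3 rotation matrix whose columns are the frame's x, y, z axes.
In Python, from station import sense, cams, r gives the robot as it stands. The module is installed in compiled form; this text tells all that it offers.
- The arm moves only by the tool step_arm, never from a script. Its argument "targets" is text: rows parted by semicolons, each of 4 numbers parted by spaces: the shift along the tool's x, y, z in cm, then the turn about the tool's z in degrees. In form: x y z turn; .... A call has 1 to 12 rows; each row shifts and turns the commanded pose from where the row before left it, along the tool's axes as they then stand; what a row does not reach is not made up. A row lasts 1/12 s, in which the tool goes at most 41.7 mm and 7.16 degrees, less where a joint would pass 70% of its speed; a pose out of reach is approached as far as the arm can. A call with a gripper value outside its range is refused whole. "claw" is the finger opening in cm, from 0 to 8.7, set as the call begins (left out, the last holds). The fingers move at their own pace and stop on an object; the grip force is fixed at half the most. Time passes only in rows, so rows that do not move let the fingers close. It gives the time, the measured TCP pose, the force, the opening and the grip force at its end, in the units of the state.
- sense(): the state, without advancing time (a new reading comes with each control period).
- cams.capture(name): name is "side" or "top"; returns a dict with "frame" (400x640x3 uint8, blue, green, red), "vertical_fov" (degrees; the focal length in pixels is half the picture's height over the tangent of half this angle, whatever the lens; pixels are square), "cx", "cy" (the principal point, pixels), "eye" and "rotation" of the camera in the world. Camera axes: x right, y down, z forward; pixel columns grow to the right and rows downward; lengths in m; the calibration is good to about 2 mm. A picture is of the moment at which its call begins. There is no depth.
- r.finish_job(): hands the job in; it is judged then, once.
The state is a dict: "time_s": time; "joints": joint angles; "joint_velocities": joint speeds; "effort": joint torques, N m; "tcp_pos": TCP position; "ee_rot": TCP orientation; "wrist_force": force on the tool from outside, world axes, zero at the start; "moment": the same for the moment, N m; "gripper_width": opening from 0.0 (shut) to 1.0 (fully open); "gripper_force": force on a finger pad.
Only numpy, scipy, OpenCV 4.12 (cv2) and the standard library are available. Lean on these libraries where they do the work, as an engineer would, in place of code of your own. Each camera call takes 0.05 s, during which the arm holds its last target. There are 200 camera calls.

## Working session

There is one attempt and no reset: what is moved stays moved. The work goes in short steps, Python scripts to look and compute and a tool call to move; the robot and the scene stay as the last step left them, time stands still between calls to the robot, and variables do not carry over. Pictures are saved under pics/ and viewed, at most 10 in all, crops included, and the job is handed in when it is done.

Besides the shell and the picture viewer there is one more tool, called after "Call:" as name(argument=value, ...), one argument or row to a line, values as JSON. step_arm: Moves the arm, as the interface text tells. Its arguments: {"type":"object","properties":{"targets":{"type":"string"},"claw":{"type":"number"}},"required":["targets"]}

```bash
mkdir -p pics
cat > h.py <<'E'
import cv2,numpy as np
from station import sense,cams,r
def cap(n):
    c=cams.capture(n); return c
def ray(c,u,v):
    f=200/np.tan(np.radians(c["vertical_fov"])/2)
    d=np.array(c["rotation"])@np.array([(u-c["cx"])/f,(v-c["cy"])/f,1]); return np.array(c["eye"]),d
def plane(c,u,v,z):
    e,d=ray(c,u,v); return e+d*(z-e[2])/d[2]
def proj(c,p):
    f=200/np.tan(np.radians(c["vertical_fov"])/2)
    q=np.array(c["rotation"]).T@(np.array(p)-c["eye"]); return q[:2]/q[2]*f+[c["cx"],c["cy"]]
E
python3 - <<'E'
from h import *
import pickle
for n in("side","top"):
    c=cap(n); cv2.imwrite(f"pics/{n}0.png",c["frame"]); pickle.dump(c,open(n+"0.pkl","wb"))
    print(n,c["vertical_fov"],c["cx"],c["cy"],c["eye"],np.round(c["rotation"],3).tolist())
s=sense(); print(s["tcp_pos"],np.round(s["ee_rot"],3).tolist(),s["time_s"])
E
```

```text
side 49.03418373436907 319.20791788104464 199.08218341027614 [0.17642182 0.30094853 0.57800717] [[-0.859, -0.338, 0.385], [-0.512, 0.54, -0.668], [0.018, -0.771, -0.636]]
top 55.70059624790859 317.6182571599218 195.5148959954804 [ 0.48203368 -0.25239092  0.89551185] [[0.027, -0.998, 0.051], [-0.999, -0.029, -0.038], [0.04, -0.05, -0.998]]
[0.20870154 0.58857034 0.22160631] [[0.942, -0.334, -0.001], [-0.334, -0.942, -0.002], [0.0, 0.002, -1.0]] 0.1
```

View pics/side0.png

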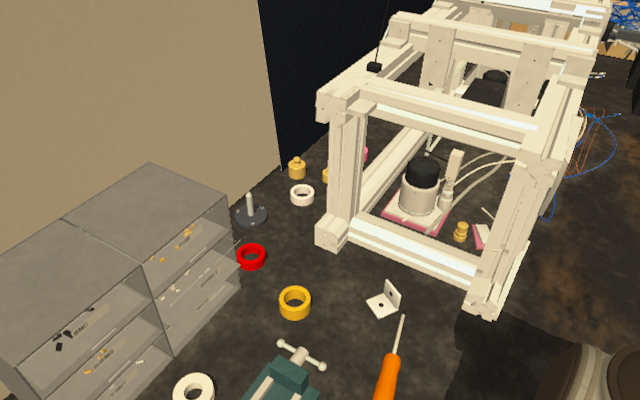

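View pics/top0.png

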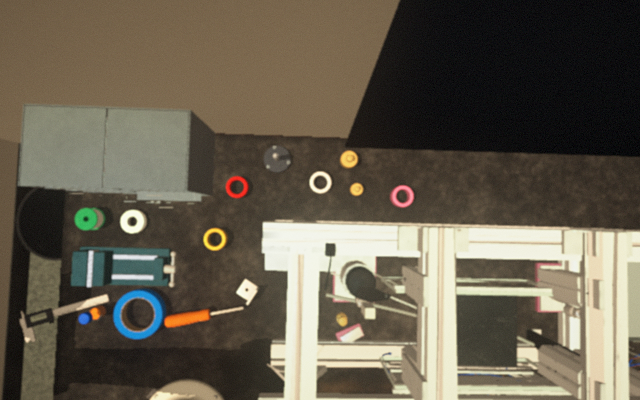

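Side view: brass ring (295,302), red ring (251,257), white ring (302,195), fixture post (250,205), cabinet at lower left. Top view: brass (214,239), red (237,187), white (320,182), post (277,157), and a pink look-alike at (402,196). The small brass items at (348,158) and (357,188) are solid knobs with no bore, so the plain ring at (214,239) is bronze_collar.

```bash
cat > m.py <<'E'
from h import *
import pickle
from scipy.optimize import least_squares
C={n:pickle.load(open(n+"0.pkl","rb")) for n in("side","top")}
def blob(c,lo,hi,seed,R=30):
    h=cv2.cvtColor(c["frame"],cv2.COLOR_BGR2HSV); m=cv2.inRange(h,lo,hi)
    if lo[0]==0 : m|=cv2.inRange(h,(172,lo[1],lo[2]),(180,255,255)) if hi[0]<12 else 0
    k=np.zeros_like(m); cv2.circle(k,seed,R,255,-1); m&=k
    cs,_=cv2.findContours(m,cv2.RETR_CCOMP,cv2.CHAIN_APPROX_NONE)
    return m,sorted(cs,key=cv2.contourArea)[::-1]
def tri(a,b):
    (e1,d1),(e2,d2)=ray(C["side"],*a),ray(C["top"],*b)
    s=np.linalg.lstsq(np.c_[d1,-d2],e2-e1,rcond=None)[0]
    p,q=e1+s[0]*d1,e2+s[1]*d2; return (p+q)/2,np.linalg.norm(p-q)
if __name__=="__main__":
    for nm,lo,hi,seeds,H in(("brass",(15,120,80),(32,255,255),((295,302),(214,239)),.026),("red",(0,150,60),(8,255,255),((251,257),(237,187)),.02),("white",(8,0,120),(40,90,255),((302,195),(320,182)),.02)):
        mid=[]
        for n,sd in zip(("side","top"),seeds):
            m,cs=blob(C[n],lo,hi,sd,22)
            e=cv2.boundingRect(cs[0]); out=cv2.fitEllipse(cv2.convexHull(cs[0])); inn=cv2.fitEllipse(cs[1]) if len(cs)>1 and len(cs[1])>5 else None
            print(nm,n,"bbox",e,"out",np.round(out[0],1),np.round(out[1],1),"in",inn and (np.round(inn[0],1),np.round(inn[1],1)))
            mid.append(out[0])
        p,g=tri(*mid); print("  mid tri",p.round(4),"gap",round(g,4),"plane",[plane(C[n],*u,H/2).round(4) for n,u in zip(C,mid)])
    # crops
    a=cv2.resize(C["side"]["frame"][140:330,220:350],None,fx=3,fy=3,interpolation=2)
    b=cv2.resize(C["top"]["frame"][130:260,190:310],None,fx=3,fy=3,interpolation=2)
    o=np.zeros((570,760,3),np.uint8); o[:a.shape[0],:a.shape[1]]=a; o[:b.shape[0],395:395+b.shape[1]]=b; cv2.imwrite("pics/crop.png",o)
    for n,u in(("corner frame top (top)",(262,222)),("",(262,256))): print(n,[ (z,plane(C["top"],*u,z).round(3)) for z in(0,.3,.5)])
E
python3 m.py
```

```text
brass side bbox (278, 285, 33, 36) out [294.4 302.5] [34.4 36.7] in (array([294.2, 302.3]), array([ 7.8, 16.4]))
brass top bbox (203, 227, 25, 24) out [214.6 238.8] [23.8 25.2] in (array([214.9, 238.5]), array([12.4, 13.2]))
  mid tri [ 0.4209 -0.0523  0.0128] gap 0.0005 plane [array([ 0.4206, -0.0523,  0.013 ]), array([ 0.4211, -0.0522,  0.013 ])]
red side bbox (236, 243, 30, 28) out [250.8 256.2] [29.3 30.3] in (array([250.7, 256.4]), array([ 7. , 15.3]))
red top bbox (225, 176, 24, 23) out [236.6 186.8] [22.8 23.7] in (array([236.7, 186.6]), array([12.8, 13.3]))
  mid tri [ 0.5422 -0.0973  0.0091] gap 0.0008 plane [array([ 0.5413, -0.0968,  0.01  ]), array([ 0.5425, -0.0972,  0.01  ])]
white side bbox (290, 184, 25, 23) out [301.8 194.5] [23.2 26.1] in (array([302. , 194.5]), array([ 3.3, 11.7]))
white top bbox (309, 171, 23, 23) out [319.9 181.9] [22.7 23. ] in (array([319.8, 181.9]), array([13.2, 13.9]))
  mid tri [ 0.5597 -0.2911  0.008 ] gap 0.0004 plane [array([ 0.5582, -0.2892,  0.01  ]), array([ 0.5598, -0.2909,  0.01  ])]
corner frame top (top) [(0, array([ 0.462, -0.158,  0.   ])), (0.3, array([ 0.469, -0.189,  0.3  ])), (0.5, array([ 0.473, -0.211,  0.5  ]))]
 [(0, array([ 0.383, -0.16 ,  0.   ])), (0.3, array([ 0.416, -0.191,  0.3  ])), (0.5, array([ 0.438, -0.212,  0.5  ]))]
```

View pics/crop.png

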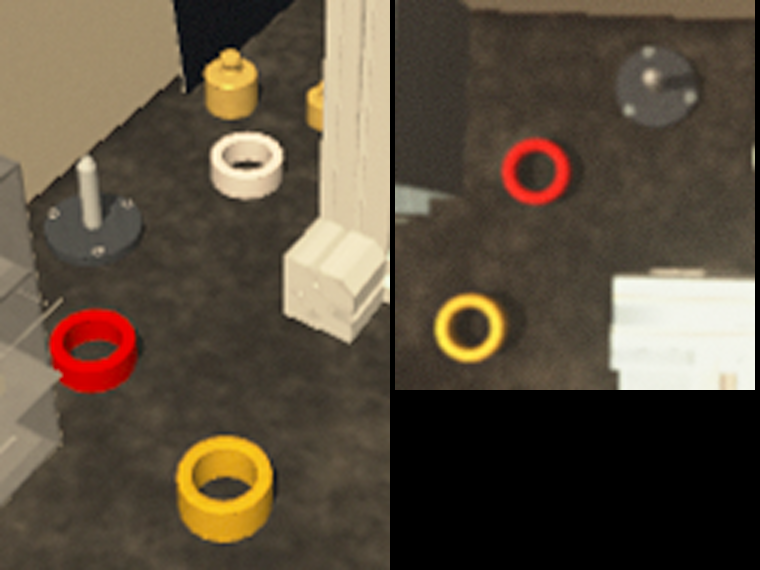

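Run:
```python
from m import *
T=lambda n,a,b:print(n,tri(a,b)[0].round(4),round(tri(a,b)[1],4))
T("tip",(249,193),(275.3,155.7)); T("flange",(251,216),(277,158.7))
for n,u in(("side",(251,216)),("top",(277,158.7))): print(plane(C[n],*u,.01).round(4))
for n,u in(("side",(249,193)),("top",(275.3,155.7))): print(plane(C[n],*u,.063).round(4))
T("cab top FR",(228,198),(192,192)); T("cab top BR",(150,163),(190,108))
T("frame block low",(332,253),(262,256))
T("frame upper corner",(317,93),(287,250))
for u in((215,135),(214,180),(277,140),(345,145)): print("base",u,plane(C["top"],*u,0).round(3))
for u in((240,272),(240,300),(317,235),(345,253)): print("side base",u,plane(C["side"],*u,0).round(3))
# flange fit
for n,sd,R in(("side",(251,216),22),("top",(277,158),18)):
    f=C[n]["frame"][sd[1]-R:sd[1]+R,sd[0]-R:sd[0]+R]; cv2.imwrite(f"pics/fl_{n}.png",f)
a=cv2.resize(C["top"]["frame"][95:275,180:380],None,fx=4,fy=4,interpolation=2)[:600]; cv2.imwrite("pics/c2.png",a)
```

```text
tip [ 0.6106 -0.1882  0.0602] 0.0003
flange [ 0.6123 -0.1882  0.0016] 0.0004
[ 0.6058 -0.1812  0.01  ]
[ 0.6113 -0.1887  0.01  ]
[ 0.6084 -0.1855  0.063 ]
[ 0.6101 -0.1885  0.063 ]
cab top FR [ 0.5202 -0.0451  0.1868] 0.0047
cab top BR [ 0.6719 -0.0397  0.1939] 0.0042
frame block low [ 0.3989 -0.1583  0.0423] 0.0262
frame upper corner [ 0.4495 -0.2149  0.2965] 0.0555
base (215, 135) [ 0.664 -0.04   0.   ]
base (214, 180) [ 0.558 -0.042  0.   ]
base (277, 140) [ 0.657 -0.186  0.   ]
base (345, 145) [ 0.651 -0.349  0.   ]
side base (240, 272) [ 0.541 -0.065  0.   ]
side base (240, 300) [ 0.504 -0.018  0.   ]
side base (317, 235) [ 0.475 -0.212  0.   ]
side base (345, 253) [ 0.408 -0.199  0.   ]
```

View pics/c2.png

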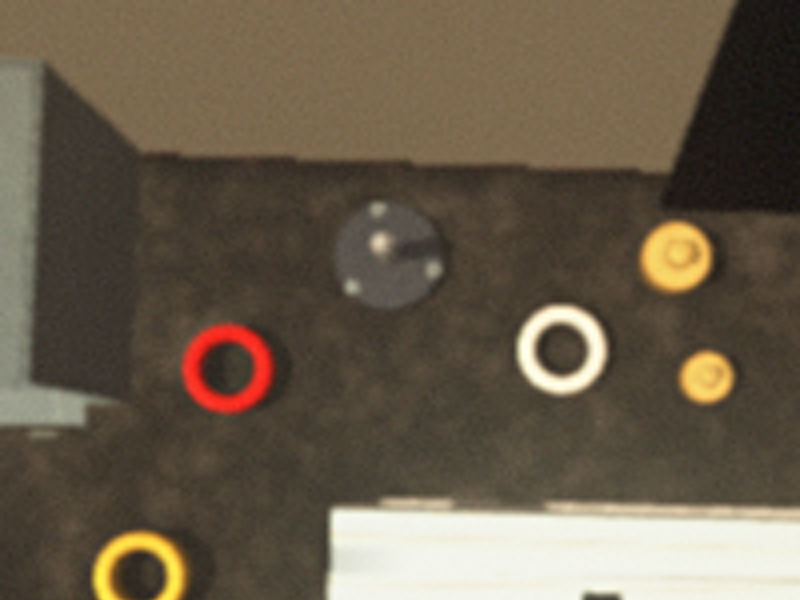

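Post axis is near (0.610,-0.188). The wall is at x≈0.66 and the cabinet face at y≈-0.042. Brass is at (0.421,-0.052) and red at (0.542,-0.097). I'll set out toward the brass collar.

Call:
step_arm(
  targets="0 0 -2.5 0;0 0 -2.5 0;0 0 -2.5 0;0 0 -2.5 0;1.88 2.42 0 0;1.88 2.42 0 0;1.88 2.42 0 0;1.88 2.42 0 0;1.88 2.42 0 0;1.88 2.42 0 0;1.88 2.42 0 0;1.88 2.42 0 0",
  claw=8.7,
)

```text
time_s: 1.1
tcp_pos: [0.2859, 0.3545, 0.3221]
ee_rot: [[0.943, -0.334, -0.0], [-0.334, -0.943, -0.001], [-0.0, 0.001, -1.0]]
wrist_force: [0.4, 0.4, 0.5]
gripper_width: 1.0
gripper_force: 0.0
```

Call:
step_arm(
  targets="1.88 2.42 0 0;1.88 2.42 0 0;1.88 2.42 0 0;1.88 2.42 0 0;1.88 2.42 0 0;1.88 2.42 0 0;1.88 2.42 0 0;1.88 2.42 0 0;1.88 2.42 0 0;1.88 2.42 0 0;1.88 2.42 0 0;1.88 2.42 0 0",
)

```text
time_s: 2.1
tcp_pos: [0.4013, 0.0056, 0.3224]
ee_rot: [[0.943, -0.334, -0.0], [-0.334, -0.943, 0.0], [-0.0, -0.0, -1.0]]
wrist_force: [0.1, 0.7, 0.2]
gripper_width: 0.997
gripper_force: 0.0
```

Call:
step_arm(
  targets="0 0 0 7;0 0 0 7;0 0 0 7;0 0 0 7;0 0 0 7;0 0 0 7;0 0 0 7;0 0 0 7;0 0 0 7;0 0 0 7;0 0 0 7;0 0 0 7",
)

```text
time_s: 3.1
tcp_pos: [0.4011, 0.0071, 0.3222]
ee_rot: [[-0.24, -0.971, -0.001], [-0.971, 0.24, -0.0], [0.0, 0.001, -1.0]]
wrist_force: [-0.1, -0.1, 0.6]
gripper_width: 1.003
gripper_force: 0.0
```

Call:
step_arm(
  targets="0 0 0 7;0 0 0 7;0 0 0 7;0 0 0 7;0 0 0 3.5;0 0 0 0;0 0 0 0",
)

```text
time_s: 3.68
tcp_pos: [0.4012, 0.0072, 0.3223]
ee_rot: [[-0.706, -0.708, -0.001], [-0.708, 0.706, -0.0], [0.0, 0.0, -1.0]]
wrist_force: [1.0, -0.6, -0.4]
gripper_width: 1.0
gripper_force: 0.0
```

```bash
cat > go.py <<'E'
import sys
from h import *
# usage: go.py x y z [yaw of tool y]
s=sense(); R=np.array(s["ee_rot"]); p=np.array(s["tcp_pos"])
yaw=np.degrees(np.arctan2(R[1,1],R[0,1]))
print("t",round(s["time_s"],2),"tcp",p.round(4),"yaw_y",round(yaw,1),"tilt",R[:,2].round(3),"F",np.round(s["wrist_force"],1),"grip",round(s["gripper_width"]*8.7,2),s["gripper_force"],"J",np.round(s["joints"],0))
if len(sys.argv)>3:
    print("shift cm",(R.T@(np.array(sys.argv[1:4],float)-p)*100).round(2))
E
python3 go.py .421 -.052 .005
```

```text
t 3.68 tcp [0.4012 0.0072 0.3223] yaw_y 135.1 tilt [-0.001 -0.    -1.   ] F [ 1.  -0.6 -0.4] grip 8.7 0.0 J [ 24.  -4. -17.  -0. -77. -69.]
shift cm [ 2.78 -5.59 31.73]
```

Call:
step_arm(
  targets="1.39 -2.8 0 0;1.39 -2.79 0 0;0 0 3 0;0 0 3 0;0 0 3 0;0 0 3 0;0 0 3 0;0 0 3 0;0 0 2 0;0 0 1 0;0 0 0 0;0 0 0 0",
)

```text
time_s: 4.68
tcp_pos: [0.4213, -0.0521, 0.1124]
ee_rot: [[-0.707, -0.708, -0.001], [-0.708, 0.707, -0.001], [0.001, 0.0, -1.0]]
wrist_force: [0.5, -0.4, 0.7]
gripper_width: 0.996
gripper_force: 0.0
```

```bash
python3 go.py .421 -.052 .005
python3 - <<'E'
from h import *
c=cap("side"); cv2.imwrite("pics/s1.png",c["frame"])
E
```

```text
t 4.68 tcp [ 0.4213 -0.0521  0.1124] yaw_y 135.0 tilt [-0.001 -0.001 -1.   ] F [ 0.5 -0.4  0.7] grip 8.67 0.0 J [ 15.  10. -35.   0. -45. -60.]
shift cm [1.000e-02 2.000e-02 1.074e+01]
```

View pics/s1.png

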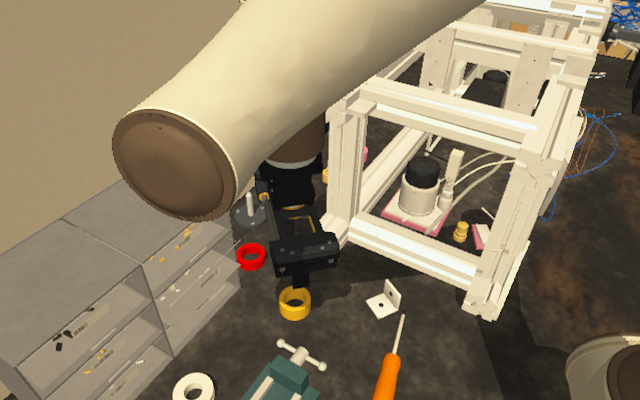

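Run:
```python
from m import *
p=np.array([.4213,-.0521,.1124]); J=np.radians(15)
l=np.array([-np.sin(J),np.cos(J),0]); n=np.array([np.cos(J),np.sin(J),0])
for u in((170,163),(180,218),(115,140)):
    e,d=ray(C["side"],*u); s=n@(p-e)/(n@d); q=e+s*d; print(u,"lateral",(q-p)@l,"z above tcp",q[2]-p[2])
```

```text
(170, 163) lateral 0.2161354021301949 z above tcp 0.3104385844458373
(180, 218) lateral 0.21944239717642977 z above tcp 0.26809781054006376
(115, 140) lateral 0.25315307296547723 z above tcp 0.3487989238627628
```

Call:
step_arm(
  targets="0 0 3 0;0 0 3 0;0 0 2 0;0 0 1.5 0;0 0 1 0;0 0 0.2 0;0 0 0 0;0 0 0 0",
)

```text
time_s: 5.4
tcp_pos: [0.4225, -0.0517, 0.0066]
ee_rot: [[-0.707, -0.707, 0.002], [-0.707, 0.707, 0.0], [-0.002, -0.001, -1.0]]
wrist_force: [0.4, 0.2, -0.0]
gripper_width: 0.996
gripper_force: 0.0
```

Call:
step_arm(
  targets="0 0 0 0;0 0 0 0;0 0 0 0;0 0 0 0;0 0 0 0;0 0 0 0;0 0 0 0;0 0 0 0",
  claw=4.5,
)

```text
time_s: 6.07
tcp_pos: [0.4215, -0.052, 0.0056]
ee_rot: [[-0.707, -0.707, 0.0], [-0.707, 0.707, 0.0], [-0.0, -0.0, -1.0]]
wrist_force: [0.5, -1.4, 0.1]
gripper_width: 0.562
gripper_force: 30.0
```

Call:
step_arm(
  targets="0 0 -1 0;0 0 -2 0;0 0 -2 0;0 0 0 0;0 0 0 0",
)

```text
time_s: 6.48
tcp_pos: [0.4214, -0.0518, 0.0559]
ee_rot: [[-0.708, -0.706, 0.001], [-0.706, 0.708, 0.001], [-0.002, -0.001, -1.0]]
wrist_force: [-0.9, 0.1, -2.8]
gripper_width: 0.561
gripper_force: 30.0
```

```bash
python3 go.py .61 -.188 .15
```

```text
t 6.48 tcp [ 0.4214 -0.0518  0.0559] yaw_y 134.9 tilt [ 0.001  0.001 -1.   ] F [-0.9  0.1 -2.8] grip 4.88 29.999192990362644 J [ 15.  15. -39.  -0. -35. -60.]
shift cm [ -3.74 -22.96  -9.4 ]
```

Call:
step_arm(
  targets="0 0 -3.1 0;0 0 -3.1 0;0 0 -3.1 0;0 0 -3.1 0;-0.5 -2.3 0 0;-0.5 -2.3 0 0;-0.5 -2.3 0 0;-0.5 -2.3 0 0;-0.5 -2.3 0 0;-0.4 -2.3 0 0;0 0 0 0",
)

```text
time_s: 7.4
tcp_pos: [0.5416, -0.1308, 0.1766]
ee_rot: [[-0.709, -0.705, -0.002], [-0.705, 0.709, -0.001], [0.002, 0.001, -1.0]]
wrist_force: [0.7, 0.2, -2.0]
gripper_width: 0.562
gripper_force: 30.0
```

Call:
step_arm(
  targets="0 0 0 6.8;0 0 0 6.8;0 0 0 6.8;0 0 0 6.8;0 0 0 6.8;0 0 0 6.8;0 0 0 6.6;0 0 0 0;0 0 0 0",
)

```text
time_s: 8.15
tcp_pos: [0.5383, -0.1288, 0.1779]
ee_rot: [[-0.999, 0.04, -0.003], [0.04, 0.999, 0.0], [0.003, 0.0, -1.0]]
wrist_force: [0.5, 0.8, -1.5]
gripper_width: 0.563
gripper_force: 30.0
```

```bash
python3 go.py .608 -.188 .12
python3 - <<'E'
from h import *
o=[cap(n)["frame"] for n in("side","top")]
cv2.imwrite("pics/s2.png",np.hstack([o[0][:,60:460],o[1][:,100:500]]))
E
```

```text
t 8.15 tcp [ 0.5383 -0.1288  0.1779] yaw_y 87.7 tilt [-0.003  0.    -1.   ] F [ 0.5  0.8 -1.5] grip 4.89 29.99973895959556 J [  3.  17. -13.  -0. -59. -96.]
shift cm [-7.21 -5.64  5.76]
```

View pics/s2.png

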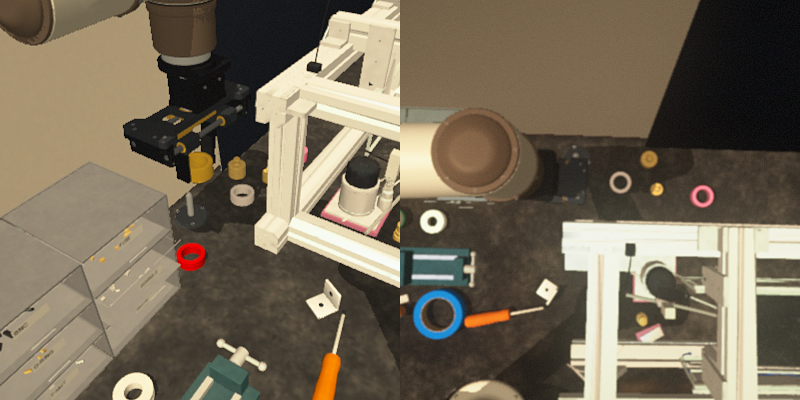

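The collar is held level at (201,167) in the crop, with the gripper's long side along y. Next I move it over the post.

Call:
step_arm(
  targets="-1.5 -1.2 0 0;-2 -1.5 0 0;-2 -1.5 0 0;-1.3 -1.1 0 0;-0.4 -0.35 0 0;0 0 1 0;0 0 2 0;0 0 2 0;0 0 1 0;0 0 0 0;0 0 0 0",
)

```text
time_s: 9.17
tcp_pos: [0.6084, -0.1882, 0.1192]
ee_rot: [[-0.999, 0.041, -0.001], [0.041, 0.999, -0.0], [0.001, -0.0, -1.0]]
wrist_force: [0.3, -0.3, -1.9]
gripper_width: 0.56
gripper_force: 30.0
```

```bash
python3 go.py .608 -.188 .0165
python3 - <<'E'
from m import *
c=cap("side"); f=c["frame"]
print("expect tip",proj(c,[.61,-.188,.064]).round(0))
m,cs=blob(c,(15,120,60),(32,255,255),(265,170),40)
for k in cs[:2]: print(cv2.boundingRect(k),cv2.contourArea(k), plane(c,*cv2.minEnclosingCircle(k)[0],.12).round(4))
cv2.imwrite("pics/s3.png",cv2.resize(f[80:260,180:380],None,fx=3,fy=3))
E
```

```text
t 9.17 tcp [ 0.6084 -0.1882  0.1192] yaw_y 87.6 tilt [-0.001 -0.    -1.   ] F [ 0.3 -0.3 -1.9] grip 4.87 29.99945092946291 J [ -3.  28.  -6.   0. -56. -90.]
shift cm [ 0.02  0.03 10.27]
expect tip [249. 192.]
(240, 152, 22, 28) 477.5 [ 0.6111 -0.1952  0.12  ]
(288, 156, 18, 24) 313.0 [ 0.5334 -0.2343  0.12  ]
```

View pics/s3.png

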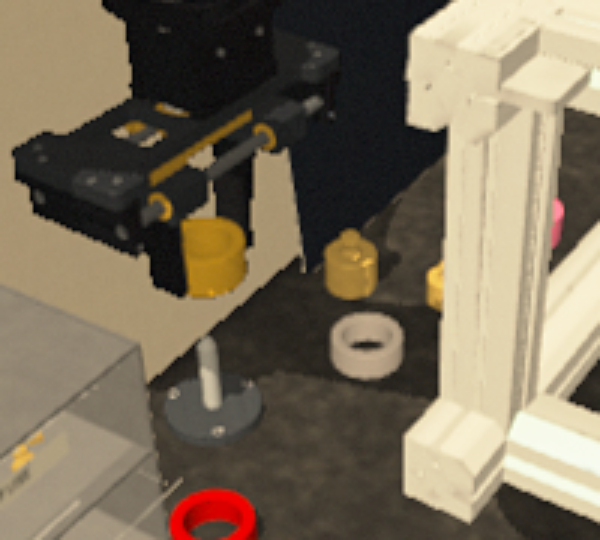

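The collar at (212,258) is right above the post tip at (206,340). I'm lowering it.

Call:
step_arm(
  targets="0 0 1.5 0;0 0 2 0;0 0 2 0;0 0 1.5 0;0 0 1 0;0 0 1 0;0 0 0.5 0;0 0 0.3 0;0 0 0.2 0;0 0 0.1 0;0 0 0 0;0 0 0 0",
)

```text
time_s: 10.22
tcp_pos: [0.6093, -0.1887, 0.0191]
ee_rot: [[-0.999, 0.042, 0.001], [0.042, 0.999, -0.0], [-0.001, -0.0, -1.0]]
wrist_force: [0.4, -0.3, -1.6]
gripper_width: 0.561
gripper_force: 30.0
```

Call:
step_arm(
  targets="0 0 0.1 0;0 0 0.1 0;0 0 0 0;0 0 0 0",
)

```text
time_s: 10.55
tcp_pos: [0.6088, -0.1886, 0.0165]
ee_rot: [[-0.999, 0.042, -0.0], [0.042, 0.999, -0.0], [0.0, -0.0, -1.0]]
wrist_force: [-0.1, 0.1, -2.4]
gripper_width: 0.565
gripper_force: 30.0
```

Call:
step_arm(
  targets="0 0 0.05 0;0 0 0.05 0;0 0 0 0;0 0 0 0;0 0 0 0",
)

```text
time_s: 10.97
tcp_pos: [0.609, -0.1886, 0.0157]
ee_rot: [[-0.999, 0.042, 0.0], [0.042, 0.999, -0.0], [-0.0, -0.0, -1.0]]
wrist_force: [-1.5, -0.5, -0.9]
gripper_width: 0.565
gripper_force: 30.0
```

Call:
step_arm(
  targets="0 0 0.05 0;0 0 0 0;0 0 0 0;0 0 0 0",
)

```text
time_s: 11.3
tcp_pos: [0.609, -0.1886, 0.0157]
ee_rot: [[-0.999, 0.042, 0.0], [0.042, 0.999, -0.0], [-0.0, -0.0, -1.0]]
wrist_force: [-1.5, 1.1, 3.9]
gripper_width: 0.566
gripper_force: 30.0
```

Contact is felt (+3.9 N at the expected height). I'm releasing and rising.

Call:
step_arm(
  targets="0 0 0 0;0 0 0 0;0 0 0 0;0 0 0 0;0 0 0 0;0 0 -1 0;0 0 -2 0;0 0 -3 0;0 0 -3 0;0 0 -3 0;0 0 -3 0;0 0 -2 0",
  claw=8.5,
)

```text
time_s: 12.3
tcp_pos: [0.61, -0.189, 0.1896]
ee_rot: [[-0.999, 0.042, 0.005], [0.042, 0.999, -0.001], [-0.005, -0.001, -1.0]]
wrist_force: [0.5, -0.3, 0.6]
gripper_width: 0.975
gripper_force: 0.0
```

```bash
python3 go.py .542 -.1 .19
python3 - <<'E'
from m import *
c=cap("side")
m,cs=blob(c,(15,120,60),(32,255,255),(251,205),30)
k=cs[0]; o=cv2.fitEllipse(cv2.convexHull(k)); print(cv2.boundingRect(k),o, plane(c,*o[0],.023).round(4))
m,cs=blob(c,(0,150,60),(8,255,255),(251,257),25); o=cv2.fitEllipse(cv2.convexHull(cs[0]));print("red",plane(c,*o[0],.01).round(4))
q=[proj(c,[.61+.025*np.cos(t),-.188+.025*np.sin(t),z]) for t in np.linspace(0,6.28,60) for z in(.01,.036)]
print("expected bbox",np.min(q,0),np.max(q,0))
cv2.imwrite("pics/s4.png",cv2.resize(c["frame"][130:290,190:340],None,fx=3,fy=3))
E
```

```text
t 12.3 tcp [ 0.61   -0.189   0.1896] yaw_y 87.6 tilt [ 0.005 -0.001 -1.   ] F [ 0.5 -0.3  0.6] grip 8.48 0.0 J [ -3.  25.  -1.   0. -65. -90.]
shift cm [ 7.16  8.61 -0.08]
(238, 196, 28, 27) ((251.86656188964844, 208.71205139160156), (27.377023696899414, 28.982707977294922), 77.63297271728516) [ 0.6075 -0.1878  0.023 ]
red [ 0.5412 -0.0968  0.01  ]
expected bbox [237.11181046 194.83560983] [264.30334093 221.92934862]
```

View pics/s4.png

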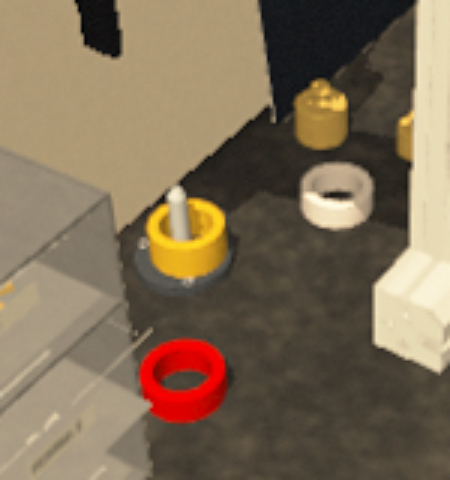

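Brass is seated flat: in the crop the ring is at (187,238) with the post through it. Next is the red collar at (0.542,-0.097). I'll turn the gripper to close along x, because the cabinet is beside it.

Call:
step_arm(
  targets="0 0 -2.5 0;0 0 -2.5 0;1.79 2.25 0 0;1.79 2.25 0 0;1.79 2.2 0 0;1.79 2.2 0 0;0 0 0 -7.1;0 0 0 -7.1;0 0 0 -7.1;0 0 0 -7.1;0 0 0 -7.1;0 0 0 -7.1",
)

```text
time_s: 13.35
tcp_pos: [0.541, -0.0966, 0.2356]
ee_rot: [[-0.76, -0.65, 0.001], [-0.65, 0.76, 0.0], [-0.001, -0.0, -1.0]]
wrist_force: [-0.3, 0.2, -0.2]
gripper_width: 0.976
gripper_force: 0.0
```

Call:
step_arm(
  targets="0 0 0 -7.1;0 0 0 -7.1;0 0 0 -7.1;0 0 0 -7.1;0 0 0 -7.1;0 0 0 -7.1;0 0 0 -7.1;0 0 0 0;0 0 0 0",
)

```text
time_s: 14.1
tcp_pos: [0.541, -0.0967, 0.2354]
ee_rot: [[-0.005, -1.0, 0.0], [-1.0, 0.005, 0.0], [-0.0, -0.0, -1.0]]
wrist_force: [0.8, -0.7, 0.0]
gripper_width: 0.98
gripper_force: 0.0
```

```bash
python3 go.py .542 -.097 .0035
```

```text
t 14.1 tcp [ 0.541  -0.0967  0.2354] yaw_y 179.7 tilt [ 0.  0. -1.] F [ 0.8 -0.7  0. ] grip 8.53 0.0 J [  7.  14.  -9.   0. -67.  -7.]
shift cm [ 0.03 -0.09 23.19]
```

Call:
step_arm(
  targets="0 -0.1 3 0;0 0 3 0;0 0 3 0;0 0 3 0;0 0 3 0;0 0 3 0;0 0 2 0;0 0 1.5 0;0 0 1 0;0 0 0.5 0;0 0 0 0;0 0 0 0",
)

```text
time_s: 15.1
tcp_pos: [0.5428, -0.0967, 0.0057]
ee_rot: [[-0.003, -1.0, 0.001], [-1.0, 0.003, -0.0], [0.0, -0.001, -1.0]]
wrist_force: [-0.1, -0.6, 0.1]
gripper_width: 0.976
gripper_force: 0.0
```

Call:
step_arm(
  targets="0 0 0.15 0;0 0 0 0;0 0 0 0",
)

```text
time_s: 15.35
tcp_pos: [0.5426, -0.0966, 0.0044]
ee_rot: [[-0.002, -1.0, 0.002], [-1.0, 0.002, 0.0], [-0.0, -0.002, -1.0]]
wrist_force: [0.4, 0.1, -0.3]
gripper_width: 0.981
gripper_force: 0.0
```

Call:
step_arm(
  targets="0 0 0 0;0 0 0 0;0 0 0 0;0 0 0 0;0 0 0 0;0 0 0 0;0 0 0 0",
  claw=4.5,
)

```text
time_s: 15.93
tcp_pos: [0.5422, -0.0967, 0.0035]
ee_rot: [[-0.002, -1.0, 0.0], [-1.0, 0.002, 0.0], [-0.0, -0.0, -1.0]]
wrist_force: [-0.1, 0.2, 0.5]
gripper_width: 0.57
gripper_force: 30.0
```

Call:
step_arm(
  targets="0 0 -1 0;0 0 -3 0;0 0 -3 0;0 0 -3 0;0 0 -3 0;0 0 -3 0;0 0 -3 0;0 0 -3 0;0 0 -1.2 0;0 0 0 7.1;0 0 0 7.1;0 0 0 7.1",
)

```text
time_s: 16.93
tcp_pos: [0.5416, -0.0966, 0.2365]
ee_rot: [[-0.371, -0.929, 0.001], [-0.929, 0.371, 0.001], [-0.001, -0.0, -1.0]]
wrist_force: [-1.1, 0.5, -2.0]
gripper_width: 0.571
gripper_force: 30.0
```

Call:
step_arm(
  targets="0 0 0 7.1;0 0 0 7.1;0 0 0 7.1;0 0 0 7.1;0 0 0 7.1;0 0 0 7.1;0 0 0 7.1;0 0 0 7.1;0 0 0 7.1;0 0 0 7.1;0 0 0 0;0 0 0 0",
)

```text
time_s: 17.93
tcp_pos: [0.5418, -0.0967, 0.2359]
ee_rot: [[-0.999, 0.039, 0.0], [0.039, 0.999, 0.0], [0.0, 0.0, -1.0]]
wrist_force: [-0.5, 0.0, -0.3]
gripper_width: 0.573
gripper_force: 30.0
```

```bash
python3 go.py .609 -.188 .12
```

```text
t 17.93 tcp [ 0.5418 -0.0967  0.2359] yaw_y 87.8 tilt [ 0.  0. -1.] F [-0.5  0.  -0.3] grip 4.99 30.000129947438836 J [  7.  14.  -9.  -0. -67. -99.]
shift cm [-7.07 -8.86 11.58]
```

Call:
step_arm(
  targets="-1.5 -1.9 0 0;-1.9 -2.4 0 0;-1.9 -2.4 0 0;-1.3 -1.6 0 0;-0.45 -0.55 0 0;0 0 2 0;0 0 3 0;0 0 3 0;0 0 2.5 0;0 0 1 0;0 0 0 0;0 0 0 0",
)

```text
time_s: 18.93
tcp_pos: [0.6093, -0.1881, 0.1214]
ee_rot: [[-0.999, 0.041, 0.001], [0.041, 0.999, -0.001], [-0.001, -0.001, -1.0]]
wrist_force: [0.7, 0.8, -1.0]
gripper_width: 0.57
gripper_force: 30.0
```

```bash
python3 go.py .609 -.188 .0395
python3 - <<'E'
from m import *
c=cap("side")
m,cs=blob(c,(0,150,40),(8,255,255),(251,170),40)
print(cv2.boundingRect(cs[0]))
t=np.linspace(0,6.28,60); q=[proj(c,[.609+.025*np.cos(a),-.188+.025*np.sin(a),z]) for a in t for z in(.117,.137)]
print("expected bbox",np.min(q,0),np.max(q,0))
E
```

```text
t 18.93 tcp [ 0.6093 -0.1881  0.1214] yaw_y 87.7 tilt [ 0.001 -0.001 -1.   ] F [ 0.7  0.8 -1. ] grip 4.96 29.99972925055772 J [ -3.  28.  -5.   0. -57. -90.]
shift cm [0.04 0.01 8.19]
(239, 152, 23, 25)
expected bbox [231.75330923 151.62212741] [261.08359601 177.0188573 ]
```

The red collar sits where expected (its left edge is hidden by a finger). I'm lowering it.

Call:
step_arm(
  targets="0 0 1.5 0;0 0 2 0;0 0 1.5 0;0 0 1 0;0 0 1 0;0 0 0.5 0;0 0 0.3 0;0 0 0.2 0;0 0 0 0;0 0 0 0;0 0 0 0",
)

```text
time_s: 19.9
tcp_pos: [0.6093, -0.1882, 0.0412]
ee_rot: [[-0.999, 0.042, 0.001], [0.042, 0.999, -0.0], [-0.001, -0.0, -1.0]]
wrist_force: [-0.1, -0.4, -0.2]
gripper_width: 0.571
gripper_force: 30.0
```

Call:
step_arm(
  targets="0 0 0.07 0;0 0 0.06 0;0 0 0.05 0;0 0 0 0;0 0 0 0;0 0 0 0",
)

```text
time_s: 20.4
tcp_pos: [0.6091, -0.1881, 0.0395]
ee_rot: [[-0.999, 0.042, 0.001], [0.042, 0.999, -0.0], [-0.001, -0.0, -1.0]]
wrist_force: [-1.2, 1.6, 5.2]
gripper_width: 0.573
gripper_force: 30.0
```

Contact at 5.2 N at the expected height. I'm releasing and retreating.

Call:
step_arm(
  targets="0 0 0 0;0 0 0 0;0 0 0 0;0 0 0 0;0 0 0 0;0 0 -1 0;0 0 -2 0;0 0 -3 0;0 0 -3 0;0 0 -3 0;0 0 -3 0;0 0 -3 0",
  claw=8.5,
)

```text
time_s: 21.4
tcp_pos: [0.6086, -0.1881, 0.2212]
ee_rot: [[-0.999, 0.042, 0.001], [0.042, 0.999, -0.0], [-0.001, -0.0, -1.0]]
wrist_force: [1.0, 0.2, 0.5]
gripper_width: 0.977
gripper_force: 0.0
```

Call:
step_arm(
  targets="0 0 0 0;0 0 0 0;0 0 0 0",
)

```text
time_s: 21.65
tcp_pos: [0.6083, -0.1879, 0.2187]
ee_rot: [[-0.999, 0.043, -0.0], [0.043, 0.999, 0.001], [0.0, 0.001, -1.0]]
wrist_force: [0.9, -0.2, -0.4]
gripper_width: 0.977
gripper_force: 0.0
```

```bash
python3 go.py
python3 - <<'E'
from h import *
c=cap("side")
cv2.imwrite("pics/s5.png",cv2.resize(c["frame"][130:290,190:340],None,fx=3,fy=3))
E
```

```text
t 21.65 tcp [ 0.6083 -0.1879  0.2187] yaw_y 87.6 tilt [-0.     0.001 -1.   ] F [ 0.9 -0.2 -0.4] grip 8.5 0.0 J [ -3.  23.   2.  -0. -69. -90.]
```

View pics/s5.png

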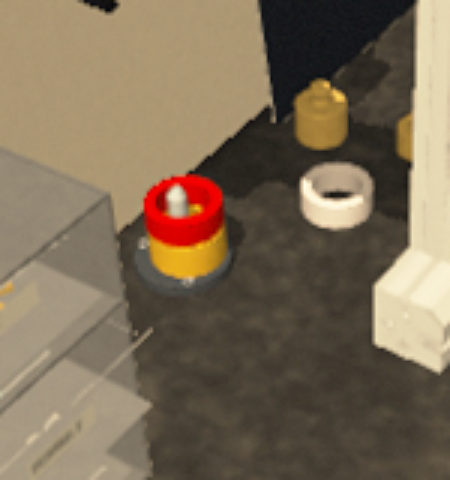

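The red collar (184,210) sits flat on the brass one (188,250) with the post tip through both, and the white collar is untouched at (337,196).

```bash
python3 -c "from station import r;print(r.finish_job())"
```

```text
the job is handed in; nothing more can be done
None
```

Job handed in at about 22 s: the brass collar is down on the flange with the red collar seated on top of it, the white collar was left where it lay, and the gripper is open and clear.

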